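# Slide the seedling tray home under the grow lamp

### The arm

A 6-joint arm with a two-finger parallel gripper is mounted at the origin on the work surface. World frame = base frame: x ahead of the robot, y to its left, z up, the work surface at z = 0. Lengths are in m, angles in rad, forces in N, time in s.
With the tool pointing down it reaches from about 0.35 to 0.975 m from the base axis. Payload 4.9 kg.
Tool frame: the origin (TCP) lies between the finger pads; the fingertips stand 22 mm ahead of it and the grasp point (between the pads) lies 3 mm ahead of it; z points along the fingers, y is the line along which they close (so a half turn about z gives the same grasp; the last joint's range is limited). The gripper opens to 85 mm and grips with 20 to 120 N. Pads are 22 mm wide; open, the fingers measure 114 mm over their backs; the gripper's body (76 mm by 85 mm) begins 54 mm behind the grasp point. The pads swing forward as they close: fully open they stand 13 mm farther back than shut.
Start: joints at [-1.333, 0.053, 1.613, -0, 1.476, -0.119], TCP at [0.218, -0.586, 0.253] pointing down, gripper open.
Joint ranges: [-3.01, 3.01], [-1.01, 2.22], [0.06, 2.58], [-1.02, 4.17], [0.09, 2.62], [-3.14, 3.14]. Speed limits (rad/s): [2.57, 2.57, 3.14, 3.14, 3.14, 3.14].

### API

Orientations are given as a unit quaternion [w, x, y, z].
In Python, from plant import state, grab_frame, get_calibration, job_done, recognise, regions_of gives the robot as it stands.
- The arm moves only by the tool apply_moves, never from a script. Its argument "targets" is a list of rows, each an object with "translation": the shift along the tool's x, y, z normalised to -1 to 1, where 1 is 100 mm, a list of three; "twist": the turn about the tool's z normalised to -1 to 1, where 1 is 0.1 rad; "hand": the opening, from 0 (shut) to 1 (fully open). A call has 1 to 8 rows; each row shifts and turns the commanded pose from where the row before left it, along the tool's axes as they then stand; what a row does not reach is not made up. A row lasts 1/10 s, in which the tool goes at most 50 mm and 8.59 degrees, less where a joint would pass 70% of its speed; a pose out of reach is approached as far as the arm can. A call with a number of a shift or a turn outside -1 to 1 is refused whole. A call with a gripper value outside its range is refused whole. The fingers move at their own pace and stop on an object; the grip force is fixed at half the most. Time passes only in rows, so rows that do not move let the fingers close. It gives the time, the measured TCP pose, the force, the opening and the grip force at its end, in the units of the state.
- state(): the state, without advancing time (a new reading comes with each control period).
- grab_frame(name): name is "side" or "top" or "wrist"; returns the picture (400x640x3 uint8, red, green, blue); there is no depth.
- get_calibration(name): a dict with "camera_matrix" (3x3 intrinsics, pixels), "pose" (4x4, takes a point from camera to world coordinates). Camera axes: x right, y up, looking along -z (the intrinsics and any distortion apply to the point x, -y, -z); pixel columns grow to the right and rows downward; lengths in m; the calibration is good to about 2 mm. A picture is of the moment at which its call begins: read the wrist's pose just before it. get_calibration takes no time and is no camera call; for the wrist camera it gives the pose at the moment of the call.
- job_done(): hands the job in; it is judged then, once.
Trained networks look in the newest picture that a camera, given by its name, has taken for a name from the list of things; names that differ only in an ending like _2 or _b are one class to them, and where a whole thing is asked for, a point or a joint stands for the part that bears it (a point fixed in the world has none). Each returns a list of dicts, best first, with "score" (0 to 1); they miss things now and then, are a little off and sometimes report something else, mostly with a low value. They report only what shows in the picture. A call takes as long as a camera call.
- recognise(camera, query): "point" ([x, y, z] in m, in world coordinates, good to about 4 mm: the middle of the surface that is visible of it).
- regions_of(camera, query): "pixels" (400x640 bool, what is visible of it).
The state is a dict: "time": time; "joint_pos": joint angles; "joint_vel": joint speeds; "joint_efforts": joint torques, N m; "tool_pos": TCP position; "tool_rot": TCP orientation; "contact_force": force on the tool from outside, world axes, zero at the start; "ft_torque": the same for the moment, N m; "gripper_width": opening from 0.0 (shut) to 1.0 (fully open); "grasp_force": force on a finger pad.
Only numpy, scipy, OpenCV 4.12 (cv2) and the standard library are available. Lean on these libraries where they do the work, as an engineer would, in place of code of your own. Each camera call takes 0.05 s, during which the arm holds its last target. There are 200 camera calls.

### The job

The yellow seedling tray on the slide is locked away from its grow lamp. Press the orange lock button down with the fingertips and, keeping it down all the way, push the tray along the rail until it is fully home against the red end stop by the lamp; then let the button spring back up and move clear. Nothing is to be picked up, and the cups, bottles and other things standing about stay where they are.

Things in the scene. Friction and masses are not known exactly. Their poses are not given: they have to be found in the camera images.
- slide: Aluminium rail bed fixed to the table, 120 x 460 mm, 31 mm high. Origin: centre of its underside. Its y axis is level and is the way the tray must be pushed, towards the red end stop and dark grow lamp at its +y end; x is across, z up. Lamp post: 255 mm from the origin along y, 296 mm high; lamp head reaches back to 140 mm along y, underside 272 mm above the table.
- tray (a joint): Travel of the tray along the slide's y axis, m: 0 at the far end from the lamp, 0.160 against the end stop. It starts between 0 and 0.040. The tray slides level, with about 1.5 N of rail friction, while the button is down. With the button up, a bar under it stands between index pins set 8 mm apart in the rail and holds the tray firmly, with up to 3 mm of play.
- button (a joint): How far the lock button is pressed, m: about 0 released, 0.008 fully down. A spring button: starts to move at about 3.5 N, about 7 N fully down. The tray is free once it is pressed 3 mm; keep it pressed about 4 mm or more. It rides with the tray and springs up when let go.
- button_top (a point): Centre of the top face of the orange lock button, a flat pad 44 mm across the rail, 36 mm along it, facing up, 58 mm above the table when released, 10 mm proud of its black surround. It sits mid-rail on the tray's deck, behind the tray (on the side away from the lamp). Moves with the button.
- tray_wall (a point): Middle of the top edge of the yellow tray's upright end wall, which faces the button: 26 mm from the button's centre along the slide's y, 78 mm above the table. The wall is 116 mm wide; a fingertip on the button can push against it. The tray is 160 mm long; its seedlings, up to 45 mm high, stand over 70 mm beyond this wall.
- stop_face (a point): Middle of the face of the red end stop, which the tray's front meets when it is home (tray_wall is then 160 mm short of this point along the slide's y axis).
- net_cup: Loose black cup, 52 mm wide, 55 mm high, on the table beside the rail. Origin: centre of its underside. Leave it alone.
- nutrient: Loose white bottle with a green cap, 56 mm wide, 140 mm high. Origin: centre of its underside. Leave it alone.
- seed_jar: Loose amber jar with a yellow cap, 54 mm wide, 60 mm high. Origin: centre of its underside. Leave it alone.
- beaker: Loose clear plastic cup, 72 mm wide, 85 mm high. Origin: centre of its underside. Leave it alone.
- scoop: Loose spoon, 150 mm long, lying flat on the table between the rail and the robot. Origin: on it, at the table. Leave it alone.
- sponge_box: Loose blue open box, 70 x 90 x 40 mm high. Origin: centre of its underside. Leave it alone.

How it is judged:
On the way, in this order (a step that is already met when the one before it is completed fails the run):
1. the lock button is pressed down at least 3 mm while the tray is still where it was locked (value of joint button above 0.003 m and value of joint tray below 0.055 m), for 0.05 s.
2. the tray reaches its end stop (within 3 mm) with the button still down (value of joint button above 0.002 m and value of joint tray above 0.157 m), for 0.05 s.
At the end, for the whole second after the job is handed in: The tray rests within 3 mm of its end stop, the lock button has sprung back up (within 1 mm), and none of the loose things has moved more than 15 mm (value of joint tray between 0.157 and 0.165 m and value of joint button below 0.001 m and velocity of joint tray between -0.005 and 0.005 m/s and not (distance of net_cup from where it was at the start of the episode above 0.015 m) and not (distance of nutrient from where it was at the start of the episode above 0.015 m) and not (distance of seed_jar from where it was at the start of the episode above 0.015 m) and not (distance of beaker from where it was at the start of the episode above 0.015 m) and not (distance of scoop from where it was at the start of the episode above 0.015 m) and not (distance of sponge_box from where it was at the start of the episode above 0.015 m)); the robot touches nothing.
It fails at once if the tray was on its way with the lock button not held down (let up part-way, or forced along against its lock) (value of joint tray between 0.055 and 0.15 m and value of joint button below 0.0015 m).
It fails at once if a loose thing was picked up, knocked or pushed more than 15 mm (distance of any of net_cup, nutrient, seed_jar, beaker, scoop, sponge_box from where it was at the start of the episode above 0.015 m).
It also fails if it takes over 35 s, if anything falls off the work surface, if the arm or the gripper's body presses on something with over 40 N, if the wrist force passes 120 N, or if a joint passes its speed limit or range.

## Working session

There is one attempt and no reset: what is moved stays moved. The work goes in short steps, Python scripts to look and compute and a tool call to move; the robot and the scene stay as the last step left them, time stands still between calls to the robot, and variables do not carry over. Pictures are saved under pics/ and viewed, at most 10 in all, crops included, and the job is handed in when it is done.

Besides the shell and the picture viewer there is one more tool, called after "Emit:" in YAML: its name, and indented under it one key for each argument. apply_moves: Moves the arm, as the interface text tells. Its arguments: {"type":"object","properties":{"targets":{"type":"array"}},"required":["targets"]}

```bash
mkdir -p pics; python3 - <<'E'
from plant import *
import cv2,numpy as np
s=state();print({k:np.round(v,3) for k,v in s.items()})
for c in("top","side"):
    cv2.imwrite(f"pics/{c}0.png",grab_frame(c)[:,:,::-1])
    for q in("button_top","tray_wall","stop_face","slide","net_cup","nutrient","seed_jar","beaker","scoop","sponge_box"):
        try:
            for r in recognise(c,q)[:2]:print(c,q,np.round(r["point"],3),round(r["score"],2))
        except Exception as e:print(c,q,e)
E
```

```text
{'time': np.float64(0.0), 'joint_pos': array([-1.333,  0.053,  1.614, -0.   ,  1.476, -0.119]), 'joint_vel': array([0.   , 0.   , 0.001, 0.001, 0.   , 0.001]), 'joint_efforts': array([-4.0000e-03, -3.9369e+01, -3.7018e+01, -0.0000e+00,  7.0000e-03,
       -0.0000e+00]), 'tool_pos': array([ 0.218, -0.585,  0.252]), 'tool_rot': array([-0.001,  0.984,  0.177, -0.   ]), 'contact_force': array([0.503, 0.236, 0.594]), 'ft_torque': array([-0.017,  0.02 , -0.023]), 'grasp_force': np.float64(0.0), 'gripper_width': np.float64(0.999)}
top button_top [ 0.544 -0.061  0.06 ] 0.68
top tray_wall [0.543 0.016 0.078] 0.89
top tray_wall [0.417 0.038 0.012] 0.34
top stop_face [0.523 0.146 0.068] 0.68
top stop_face [ 0.543 -0.059  0.059] 0.17
top slide [0.526 0.146 0.061] 0.9
top slide [ 0.543 -0.367  0.06 ] 0.56
top net_cup [ 0.679 -0.035  0.015] 0.86
top nutrient [ 0.679 -0.038  0.017] 0.61
top seed_jar [ 0.545 -0.368  0.057] 0.55
top beaker [ 0.447 -0.359  0.038] 0.88
top scoop [0.415 0.039 0.013] 0.96
top sponge_box [0.651 0.187 0.027] 0.84
top sponge_box [ 0.447 -0.359  0.035] 0.52
side button_top [ 0.546 -0.069  0.057] 0.76
side tray_wall [ 0.532 -0.021  0.076] 0.66
side tray_wall [0.526 0.05  0.059] 0.47
side stop_face [0.526 0.046 0.06 ] 0.86
side slide [0.525 0.043 0.059] 0.65
side net_cup [ 0.676 -0.046  0.037] 0.78
side nutrient [ 0.646 -0.397  0.084] 0.55
side seed_jar [ 0.545 -0.391  0.056] 0.57
side beaker [ 0.444 -0.342  0.052] 0.6
side scoop [0.414 0.037 0.019] 0.66
side sponge_box [0.648 0.169 0.03 ] 0.7
```

View pics/top0.png

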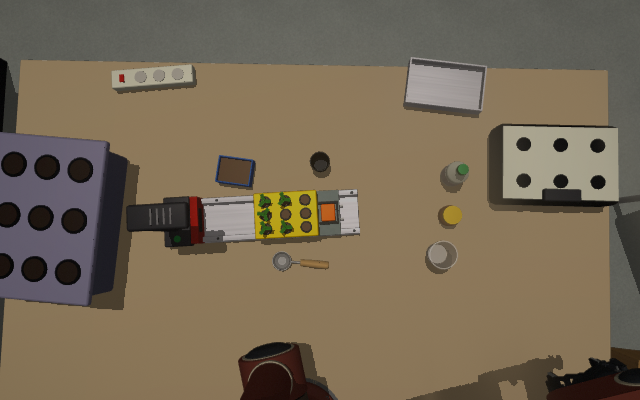

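View pics/side0.png

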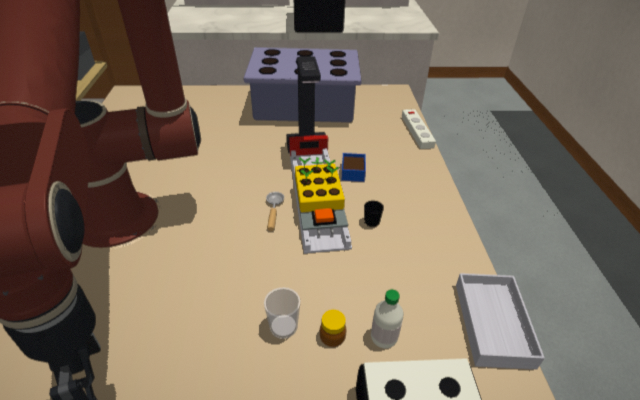

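The top view shows image left as +y and image up as +x. The button is at about (328,213), the red stop at (197,220) and the yellow tray spans columns 255–318. The rail is turned by a few degrees. In the side view, the beaker, jar and bottle stand at y≈-0.36, between the arm and the rail. Next I'll compute the rail axis and the button position.

```bash
cat > h.py <<'E'
from plant import *
import cv2,numpy as np
def ray(c,uv,z,cal=None):
    k=cal or get_calibration(c);K=np.array(k["camera_matrix"]);P=np.array(k["pose"])
    d=np.linalg.inv(K)@[uv[0],uv[1],1];d=P[:3,:3]@[d[0],-d[1],-d[2]];o=P[:3,3]
    return o+d*(z-o[2])/d[2]
def orange(im):
    h=cv2.cvtColor(im,cv2.COLOR_RGB2HSV);return cv2.inRange(h,(5,170,150),(17,255,255))
def yellow(im):
    h=cv2.cvtColor(im,cv2.COLOR_RGB2HSV);return cv2.inRange(h,(22,150,100),(32,255,255))
def big(m):
    n,l,s,c=cv2.connectedComponentsWithStats(m);i=1+np.argmax(s[1:,4]);return (l==i),s[i],c[i]
E
python3 - <<'E'
from h import *
k=get_calibration("top");print(k.get("distortion"),k.keys())
im=grab_frame("top")
m,s,c=big(orange(im));print("orange",s,c,ray("top",c,.058,k))
m,s,_=big(yellow(im));r=cv2.minAreaRect(np.argwhere(m)[:,::-1].astype(np.float32));b=cv2.boxPoints(r)
print("yellow",s);[print(p,np.round(ray("top",p,.075,k),4)) for p in b]
# rail edges: bright grey pixels in bare section
g=cv2.cvtColor(im,cv2.COLOR_RGB2HSV)
for lo,hi in((208,252),(342,357)):
  for x in range(lo,hi,6):
    col=g[180:255,x];w=np.where((col[:,1]<50)&(col[:,2]>60))[0]+180
    if len(w):print(x,w.min(),w.max())
for n in("side",):
    im=grab_frame(n);m,s,c=big(orange(im));print("side orange",s,c,ray(n,c,.058))
for q in("beaker","seed_jar"):
  pass
E
```

```text
None dict_keys(['camera_matrix', 'pose'])
orange [321 204  14  17 217] [327.41935484 211.74193548] [ 0.54681885 -0.06112608  0.058     ]
yellow [283 190  36  47 966]
[282.51077 191.19385] [0.595  0.0531 0.075 ]
[315.63077 189.35385] [ 0.6017 -0.0303  0.075 ]
[318.16922 235.04617] [ 0.487  -0.0398  0.075 ]
[285.04922 236.88617] [0.4803 0.0431 0.075 ]
208 198 242
214 198 242
220 180 241
226 181 241
232 197 240
238 196 240
244 196 240
250 187 239
342 190 234
348 190 234
354 189 233
side orange [315 208  18  11 173] [323.65317919 213.19653179] [ 0.54586411 -0.06125762  0.058     ]
```

Emit:
apply_moves:
  targets:
    - {"translation": [0,0,0],"twist": 0.9,"hand": 0}
    - {"translation": [0,0,0],"twist": 0.9,"hand": 0}
    - {"translation": [0,0,0],"twist": 0.9,"hand": 0}
    - {"translation": [0.25,-0.34,0],"twist": 0,"hand": 0}
    - {"translation": [0.25,-0.34,0],"twist": 0,"hand": 0}
    - {"translation": [0.25,-0.34,0],"twist": 0,"hand": 0}
    - {"translation": [0.25,-0.34,0],"twist": 0,"hand": 0}
    - {"translation": [0.25,-0.34,0],"twist": 0,"hand": 0}

```text
time: 2.0
tool_pos: [0.3287, -0.404, 0.2534]
tool_rot: [0.0, 0.999, 0.043, 0.0]
contact_force: [0.3, -0.6, -0.0]
gripper_width: 0.001
grasp_force: 0.0
```

Emit:
apply_moves:
  targets:
    - {"translation": [0.25,-0.34,0],"twist": 0,"hand": 0}
    - {"translation": [0.25,-0.34,0],"twist": 0,"hand": 0}
    - {"translation": [0.25,-0.34,0],"twist": 0,"hand": 0}
    - {"translation": [0.25,-0.34,0],"twist": 0,"hand": 0}
    - {"translation": [0.25,-0.34,0],"twist": 0,"hand": 0}
    - {"translation": [0.25,-0.34,0],"twist": 0,"hand": 0}
    - {"translation": [0.25,-0.34,0],"twist": 0,"hand": 0}
    - {"translation": [0,0,0],"twist": 0,"hand": 0}

```text
time: 2.8
tool_pos: [0.4834, -0.1495, 0.2535]
tool_rot: [-0.001, 0.999, 0.046, 0.0]
contact_force: [-0.4, -0.4, -0.1]
gripper_width: -0.002
grasp_force: 0.0
```

```bash
python3 - <<'E'
from h import *
k=get_calibration("wrist");im=grab_frame("wrist");cv2.imwrite("pics/w1.png",im[:,:,::-1])
print(np.round(k["pose"],3).tolist())
m,s,c=big(orange(im));print(s,c,ray("wrist",c,.058,k))
s=state();print(s["tool_rot"],s["tool_pos"],s["contact_force"])
for a,b in(((208,242),(354,233)),((208,198),(354,189))):
    d=ray("top",a,.031)-ray("top",b,.031);print(np.degrees(np.arctan2(-d[0],d[1])))
E
```

```text
[[0.093, 0.954, 0.286, 0.556], [-0.996, 0.089, 0.026, -0.142], [-0.0, -0.287, 0.958, 0.375], [0.0, 0.0, 0.0, 1.0]]
[ 209   79   40   48 1751] [228.72986865 102.43860651] [ 0.54669    -0.06091598  0.058     ]
[6.00579979e-05 9.98961148e-01 4.55699577e-02 7.19787012e-06] [ 0.48251791 -0.1513452   0.25340299] [ 0.85684723 -0.90194605 -0.18490498]
5.0010666709329294
4.908039454250261
```

View pics/w1.png

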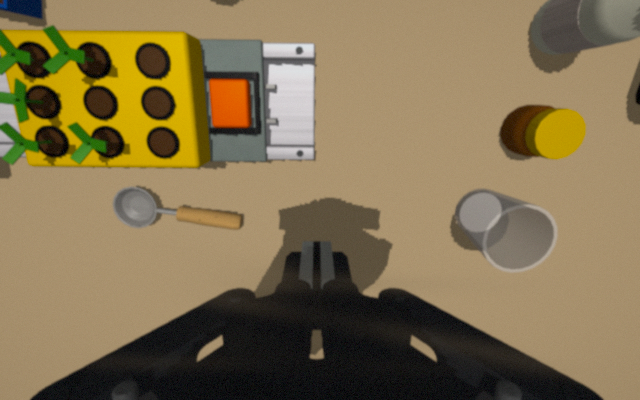

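The close view puts the button at (229,102) px, or world (0.547,-0.061). It also shows the shut fingertips at about (317,260), and the tool is aligned with the rail. I'll move above the button, slightly towards the wall, and go down to just clear of it.

Emit:
apply_moves:
  targets:
    - {"translation": [0.24,-0.307,0],"twist": 0,"hand": 0}
    - {"translation": [0.24,-0.307,0],"twist": 0,"hand": 0}
    - {"translation": [0.24,-0.307,0],"twist": 0,"hand": 0}
    - {"translation": [0,0,0.4],"twist": 0,"hand": 0}
    - {"translation": [0,0,0.4],"twist": 0,"hand": 0}
    - {"translation": [0,0,0.4],"twist": 0,"hand": 0}
    - {"translation": [0,0,0.23],"twist": 0,"hand": 0}
    - {"translation": [0,0,0],"twist": 0,"hand": 0}

```text
time: 3.65
tool_pos: [0.5421, -0.0557, 0.1057]
tool_rot: [-0.001, 0.999, 0.043, -0.004]
contact_force: [-0.4, 0.1, -0.1]
gripper_width: 0.001
grasp_force: 0.0
```

```bash
python3 - <<'E'
from h import *
im=grab_frame("wrist");cv2.imwrite("pics/w2.png",im[:,:,::-1])
s=state();print(s["time"],s["tool_pos"],s["contact_force"])
E
```

```text
3.7 [ 0.54398814 -0.05603105  0.10857125] [ 0.07385754 -0.9283422   0.60646679]
```

View pics/w2.png

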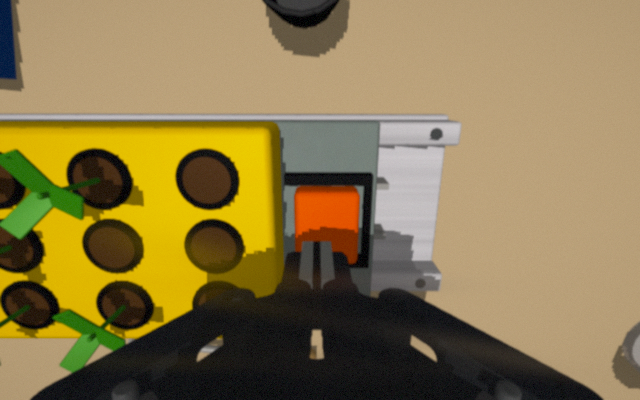

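The fingertips are over the wall-side half of the orange button, at about columns 300–334. The wall edge is near column 283, a gap of about 9 mm. Now I'll press.

Emit:
apply_moves:
  targets:
    - {"translation": [0,0,0.2],"twist": 0,"hand": 0}
    - {"translation": [0,0,0.08],"twist": 0,"hand": 0}
    - {"translation": [0,0,0.04],"twist": 0,"hand": 0}
    - {"translation": [0,0,0],"twist": 0,"hand": 0}
    - {"translation": [0,0,0],"twist": 0,"hand": 0}

```text
time: 4.2
tool_pos: [0.5462, -0.0557, 0.0799]
tool_rot: [0.0, 0.999, 0.043, 0.001]
contact_force: [-2.1, -0.2, 3.0]
gripper_width: 0.002
grasp_force: 1.6
```

```bash
python3 - <<'E'
from h import *
F=[];P=[]
for i in range(4):
    grab_frame("side");s=state();F.append(s["contact_force"]);P.append(s["tool_pos"])
print(s["time"],np.mean(P,0),np.mean(F,0),np.std(F,0))
E
```

```text
4.4 [ 0.54622305 -0.05557429  0.07956901] [-1.57833524 -1.76435815  3.48529323] [0.3604876  0.71835609 0.25474885]
```

Emit:
apply_moves:
  targets:
    - {"translation": [0,0,0.03],"twist": 0,"hand": 0}
    - {"translation": [0,0,0.03],"twist": 0,"hand": 0}
    - {"translation": [0,0,0],"twist": 0,"hand": 0}
    - {"translation": [0,0,0],"twist": 0,"hand": 0}

```text
time: 4.8
tool_pos: [0.5463, -0.0553, 0.073]
tool_rot: [0.0, 0.999, 0.043, 0.001]
contact_force: [-1.2, -0.5, 5.5]
gripper_width: 0.002
grasp_force: 3.2
```

```bash
python3 - <<'E'
from h import *
F=[];P=[]
for i in range(4):
    im=grab_frame("side");s=state();F.append(s["contact_force"]);P.append(s["tool_pos"])
print(s["time"],np.mean(P,0),np.mean(F,0),np.std(F,0))
E
```

```text
5.0 [ 0.54631235 -0.05532942  0.07300786] [-0.82477998 -1.49566422  6.15850556] [0.13622814 0.6009391  0.63333576]
```

Emit:
apply_moves:
  targets:
    - {"translation": [0,-0.05,0],"twist": 0,"hand": 0}
    - {"translation": [0,-0.05,0],"twist": 0,"hand": 0}
    - {"translation": [0,-0.1,0],"twist": 0,"hand": 0}
    - {"translation": [0,-0.1,0],"twist": 0,"hand": 0}
    - {"translation": [0,-0.1,0],"twist": 0,"hand": 0}
    - {"translation": [0,0,0],"twist": 0,"hand": 0}

```text
time: 5.6
tool_pos: [0.5429, -0.0139, 0.0731]
tool_rot: [-0.001, 0.999, 0.044, 0.001]
contact_force: [-1.2, 1.0, 6.6]
gripper_width: -0.001
grasp_force: 3.1
```

```bash
python3 - <<'E'
from h import *
F=[];P=[]
for i in range(4):
    im=grab_frame(("side","top")[i%2]);s=state();F.append(s["contact_force"]);P.append(s["tool_pos"])
print(s["time"],np.mean(P,0),np.mean(F,0),np.std(F,0))
a=im[160:260,120:380];b=grab_frame("side")[40:270,230:430]
cv2.imwrite("pics/c3.png",np.hstack([cv2.resize(a,(480,240)),cv2.resize(b,(300,240))])[:,:,::-1])
m,st,c=big(yellow(im));print(st)
E
```

```text
5.8 [ 0.54294672 -0.01436744  0.07305051] [-1.2687775   0.99163419  6.71069368] [0.41192048 0.22509265 0.23885872]
[237 193  32  47 804]
```

View pics/c3.png

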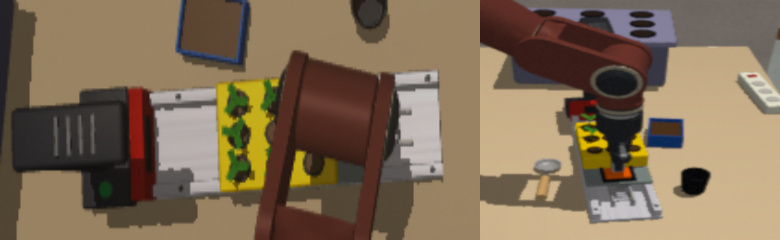

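The tray moved with the button held: its front is at about column 237 and the stop at about 203, so about 84 mm remain. The wrist will stay clear of the lamp head.

Emit:
apply_moves:
  targets:
    - {"translation": [0,-0.1,0],"twist": 0,"hand": 0}
    - {"translation": [0,-0.1,0],"twist": 0,"hand": 0}
    - {"translation": [0,-0.1,0],"twist": 0,"hand": 0}
    - {"translation": [0,-0.1,0],"twist": 0,"hand": 0}
    - {"translation": [0,-0.1,0],"twist": 0,"hand": 0}
    - {"translation": [0,-0.1,0],"twist": 0,"hand": 0}
    - {"translation": [0,-0.05,0],"twist": 0,"hand": 0}
    - {"translation": [0,-0.05,0],"twist": 0,"hand": 0}

```text
time: 6.65
tool_pos: [0.5373, 0.0548, 0.0733]
tool_rot: [0.0, 0.999, 0.044, 0.002]
contact_force: [0.9, -2.1, 5.7]
gripper_width: 0.002
grasp_force: 3.1
```

Emit:
apply_moves:
  targets:
    - {"translation": [0,-0.04,0],"twist": 0,"hand": 0}
    - {"translation": [0,-0.04,0],"twist": 0,"hand": 0}
    - {"translation": [0,0,0],"twist": 0,"hand": 0}

```text
time: 6.95
tool_pos: [0.5365, 0.0632, 0.0733]
tool_rot: [-0.001, 0.999, 0.044, 0.002]
contact_force: [0.4, 0.8, 6.1]
gripper_width: -0.002
grasp_force: 3.1
```

```bash
python3 - <<'E'
from h import *
F=[];P=[]
for i in range(4):
    im=grab_frame(("side","top")[i%2]);s=state();F.append(s["contact_force"]);P.append(s["tool_pos"])
print(s["time"],np.mean(P,0),np.mean(F,0),np.std(F,0))
a=im[160:260,120:380];b=grab_frame("wrist")
cv2.imwrite("pics/c4.png",np.hstack([cv2.resize(a,(416,240)),cv2.resize(b,(384,240))])[:,:,::-1])
E
```

```text
7.15 [0.53654394 0.06320657 0.07330276] [0.05852382 0.87399426 6.14938049] [0.50992982 0.52028653 0.48752877]
```

View pics/c4.png

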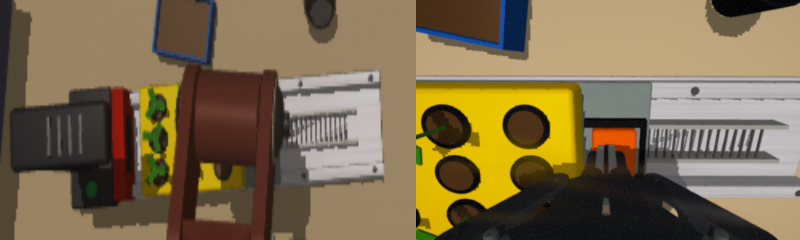

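The tray front is almost at the red stop, with a gap of about 10 mm, and the button is still down. I'll creep on.

Emit:
apply_moves:
  targets:
    - {"translation": [0,-0.03,0],"twist": 0,"hand": 0}
    - {"translation": [0,-0.03,0],"twist": 0,"hand": 0}
    - {"translation": [0,-0.03,0],"twist": 0,"hand": 0}
    - {"translation": [0,0,0],"twist": 0,"hand": 0}

```text
time: 7.6
tool_pos: [0.5358, 0.0719, 0.0733]
tool_rot: [-0.0, 0.999, 0.043, 0.002]
contact_force: [0.6, -0.4, 6.3]
gripper_width: 0.001
grasp_force: 3.1
```

Emit:
apply_moves:
  targets:
    - {"translation": [0,-0.03,0],"twist": 0,"hand": 0}
    - {"translation": [0,-0.03,0],"twist": 0,"hand": 0}
    - {"translation": [0,0,0],"twist": 0,"hand": 0}

```text
time: 7.9
tool_pos: [0.5353, 0.0779, 0.0733]
tool_rot: [-0.0, 0.999, 0.043, 0.002]
contact_force: [-0.3, 0.3, 5.3]
gripper_width: -0.005
grasp_force: 3.1
```

```bash
python3 - <<'E'
from h import *
F=[];P=[]
for i in range(4):
    im=grab_frame(("side","top")[i%2]);s=state();F.append(s["contact_force"]);P.append(s["tool_pos"])
print(s["time"],np.mean(P,0),np.mean(F,0),np.std(F,0))
a=im[180:250,180:280];b=grab_frame("wrist")
cv2.imwrite("pics/c5.png",np.hstack([cv2.resize(a,(400,280)),cv2.resize(b,(400,280))])[:,:,::-1])
E
```

```text
8.1 [0.53528126 0.07791076 0.07331036] [0.33096525 0.32291775 6.15749548] [0.57630561 0.11699107 0.42418748]
```

View pics/c5.png

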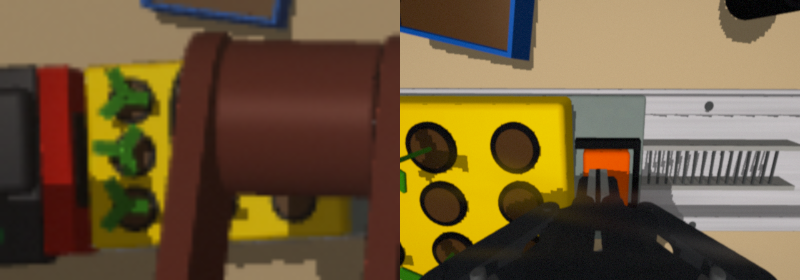

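Only a sliver of gap remains at the stop, and the force shows no contact yet. I'll carry on in small steps.

Emit:
apply_moves:
  targets:
    - {"translation": [0,-0.02,0],"twist": 0,"hand": 0}
    - {"translation": [0,-0.02,0],"twist": 0,"hand": 0}
    - {"translation": [0,0,0],"twist": 0,"hand": 0}

```text
time: 8.45
tool_pos: [0.535, 0.0817, 0.0733]
tool_rot: [-0.0, 0.999, 0.043, 0.002]
contact_force: [-0.0, -0.8, 5.8]
gripper_width: -0.004
grasp_force: 3.1
```

Emit:
apply_moves:
  targets:
    - {"translation": [0,-0.02,0],"twist": 0,"hand": 0}
    - {"translation": [0,-0.02,0],"twist": 0,"hand": 0}
    - {"translation": [0,0,0],"twist": 0,"hand": 0}

```text
time: 8.75
tool_pos: [0.5347, 0.0857, 0.0734]
tool_rot: [-0.0, 0.999, 0.043, 0.002]
contact_force: [1.0, -0.2, 5.3]
gripper_width: 0.003
grasp_force: 3.1
```

Emit:
apply_moves:
  targets:
    - {"translation": [0,-0.02,0],"twist": 0,"hand": 0}
    - {"translation": [0,-0.02,0],"twist": 0,"hand": 0}
    - {"translation": [0,0,0],"twist": 0,"hand": 0}

```text
time: 9.05
tool_pos: [0.5343, 0.0896, 0.0733]
tool_rot: [-0.0, 0.999, 0.043, 0.002]
contact_force: [0.3, -1.0, 6.6]
gripper_width: -0.001
grasp_force: 3.1
```

```bash
python3 - <<'E'
from h import *
F=[];P=[]
for i in range(4):
    im=grab_frame(("side","top")[i%2]);s=state();F.append(s["contact_force"]);P.append(s["tool_pos"])
print(s["time"],np.mean(P,0),np.mean(F,0),np.std(F,0))
a=im[180:250,180:280];b=grab_frame("wrist")
cv2.imwrite("pics/c6.png",np.hstack([cv2.resize(a,(400,280)),cv2.resize(b,(400,280))])[:,:,::-1])
E
```

```text
9.25 [0.53429388 0.08961383 0.07333434] [ 0.22301184 -0.62937828  5.98996076] [0.29042222 0.04684246 0.5847596 ]
```

View pics/c6.png

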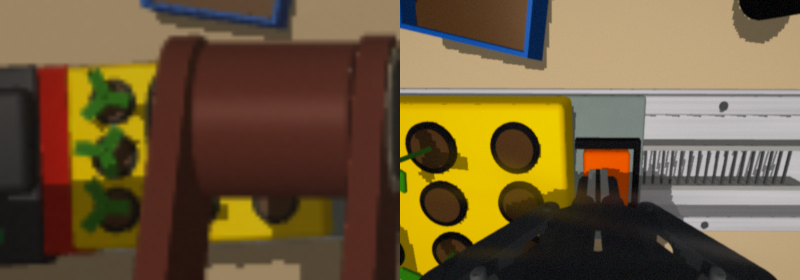

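Tray and tip still move together (the wall gap is unchanged), and the travel is 145 mm of the possible 120–160. I'll keep creeping.

Emit:
apply_moves:
  targets:
    - {"translation": [0,-0.02,0],"twist": 0,"hand": 0}
    - {"translation": [0,-0.02,0],"twist": 0,"hand": 0}
    - {"translation": [0,0,0],"twist": 0,"hand": 0}

```text
time: 9.6
tool_pos: [0.534, 0.093, 0.0733]
tool_rot: [0.0, 0.999, 0.044, 0.002]
contact_force: [0.3, -3.1, 6.0]
gripper_width: 0.005
grasp_force: 3.1
```

Emit:
apply_moves:
  targets:
    - {"translation": [0,-0.02,0],"twist": 0,"hand": 0}
    - {"translation": [0,-0.02,0],"twist": 0,"hand": 0}
    - {"translation": [0,0,0],"twist": 0,"hand": 0}

```text
time: 9.9
tool_pos: [0.5338, 0.0954, 0.0734]
tool_rot: [0.002, 0.999, 0.044, 0.002]
contact_force: [0.6, -9.3, 6.2]
gripper_width: 0.003
grasp_force: 7.2
```

Emit:
apply_moves:
  targets:
    - {"translation": [0,-0.02,0],"twist": 0,"hand": 0}
    - {"translation": [0,-0.02,0],"twist": 0,"hand": 0}
    - {"translation": [0,0,0],"twist": 0,"hand": 0}

```text
time: 10.2
tool_pos: [0.5338, 0.0957, 0.0735]
tool_rot: [0.006, 0.999, 0.044, 0.002]
contact_force: [1.6, -24.3, 6.3]
gripper_width: -0.002
grasp_force: 15.6
```

The contact force has risen to 24 N, so the tray is firmly against the stop. I'll ease the load but stay against the wall, lift so the lock springs up, back away from the wall, then go clear.

Emit:
apply_moves:
  targets:
    - {"translation": [0,0.03,0],"twist": 0,"hand": 0}
    - {"translation": [0,0,-0.05],"twist": 0,"hand": 0}
    - {"translation": [0,0,-0.05],"twist": 0,"hand": 0}
    - {"translation": [0,0,-0.02],"twist": 0,"hand": 0}
    - {"translation": [0,0.06,0],"twist": 0,"hand": 0}
    - {"translation": [0,0.06,0],"twist": 0,"hand": 0}
    - {"translation": [0,0,0],"twist": 0,"hand": 0}

```text
time: 10.9
tool_pos: [0.5331, 0.0861, 0.0839]
tool_rot: [-0.0, 0.999, 0.043, -0.0]
contact_force: [0.3, 0.6, 0.0]
gripper_width: -0.0
grasp_force: 0.0
```

Emit:
apply_moves:
  targets:
    - {"translation": [0,0,-0.2],"twist": 0,"hand": 0}
    - {"translation": [0,0.3,-0.3],"twist": 0,"hand": 0}
    - {"translation": [0,0.4,-0.2],"twist": 0,"hand": 0}
    - {"translation": [0,0.4,-0.2],"twist": 0,"hand": 0}
    - {"translation": [0,0.4,-0.2],"twist": 0,"hand": 0}
    - {"translation": [0,0,0],"twist": 0,"hand": 0}
    - {"translation": [0,0,0],"twist": 0,"hand": 0}

```text
time: 11.6
tool_pos: [0.5465, -0.0634, 0.1947]
tool_rot: [-0.0, 0.999, 0.043, 0.001]
contact_force: [-0.3, 0.3, 1.2]
gripper_width: 0.003
grasp_force: 0.0
```

```bash
python3 - <<'E'
from h import *
im=grab_frame("top");k=get_calibration("wrist");w=grab_frame("wrist")
s=state();print(s["time"],s["tool_pos"],s["contact_force"])
m,st,c=big(orange(im));p=ray("top",c,.058);print(st,p,"moved",np.linalg.norm(p[:2]-[.5468,-.0611]))
m,st,c=big(orange(w));print(ray("wrist",c,.058,k))
for q in("net_cup","scoop","sponge_box","beaker"):
    r=recognise("top",q);print(q,r and np.round(r[0]["point"],3))
cv2.imwrite("pics/c7.png",np.hstack([cv2.resize(im[160:260,160:360],(480,240)),cv2.resize(w,(320,240))])[:,:,::-1])
E
```

```text
11.7 [ 0.54559551 -0.06198099  0.19308226] [0.83605434 0.66381459 0.05896437]
[265 207  14  17 217] [0.53423583 0.08197608 0.058     ] moved 0.1436266832089541
[0.53546845 0.08314664 0.058     ]
net_cup [ 0.682 -0.038  0.016]
scoop [ 0.445 -0.359  0.038]
sponge_box [0.65  0.186 0.028]
beaker [ 0.448 -0.359  0.039]
```

View pics/c7.png

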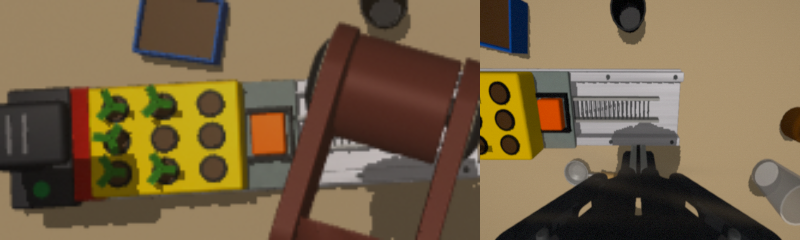

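Yellow tray sits directly against the red stop (about column 90 of the crop), the button is up and the arm is clear. The measured travel of 144 mm matches the tool reading when the tray met the stop.

```bash
python3 -c "
from plant import *
print(job_done())"
```

```text
the job is handed in; nothing more can be done
None
```

I held the button down while pushing the tray about 144 mm into firm contact with the end stop, then let the button up and moved the arm clear; the job is handed in, but no verdict came back.

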